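# Jack up the stirrer stand

### The arm

A 6-joint arm with a two-finger parallel gripper is mounted at the origin on a cart in front of the work surface, level with it; the furniture and walls round the work are solid. World frame = base frame: x ahead of the robot, y to its left, z up, the work surface at z = 0. Lengths are in m, angles in rad, forces in N, time in s.
With the tool pointing down it reaches from about 0.325 to 0.875 m from the base axis. Payload 4.4 kg.
Tool frame: the origin (TCP) lies on the centre line of the jaws, within the pads' length; the fingertips stand 19 mm ahead of it and the grasp point (between the pads) is the TCP (manip.tcp_to_tips is the distance from the TCP to the fingertips, in m); z points along the fingers, y is the line along which they close (so a half turn about z gives the same grasp; the last joint's range is limited). The gripper opens to 85 mm and grips with 20 to 120 N. Pads are 22 mm wide; open, the fingers measure 114 mm over their backs; the gripper's body (76 mm by 85 mm) begins 54 mm behind the grasp point. The pads swing forward as they close: fully open they stand 13 mm farther back than shut.
Start: joints at [1.139, 0.207, 1.542, -0, 1.393, -0.15], TCP at [0.159, 0.552, 0.229] pointing down, gripper open.
Joint ranges: [-2.73, 2.73], [-0.86, 2.22], [0.23, 2.46], [-1.11, 4.25], [0.08, 2.63], [-2.82, 2.82]. Speed limits (rad/s): [2.79, 2.79, 3.14, 3.14, 3.14, 3.14].

### API

Orientations are given as a unit quaternion [x, y, z, w].
In Python, from station import manip, camera, camera_params gives the robot as it stands.
- The arm moves only by the tool step_arm, never from a script. Its argument "targets" is text: rows parted by semicolons, each of 7 numbers parted by spaces: the turn, a rotation vector about the world's x, y, z in degrees, then the shift along the world's x, y, z in cm, then the closure, from 0 (fully open) to 1 (shut). In form: ax ay az dx dy dz fingers; .... A call has 1 to 8 rows; each row shifts and turns the commanded pose from where the row before left it; what a row does not reach is not made up. A row lasts 1/12 s, in which the tool goes at most 41.7 mm and 7.16 degrees, less where a joint would pass 70% of its speed; a pose out of reach is approached as far as the arm can. A call with a gripper value outside its range is refused whole. The fingers move at their own pace and stop on an object; the grip force is fixed at half the most. Time passes only in rows, so rows that do not move let the fingers close. It gives the time, the measured TCP pose, the force, the opening and the grip force at its end, in the units of the state.
- manip.observe(): the state, without advancing time (a new reading comes with each control period).
- camera(name): name is "side" or "top" or "wrist"; returns (picture, depth): 480x640x3 uint8, red, green, blue; 480x640 float32, m along the optical axis (not along the pixel's ray), 0 where there is no reading.
- camera_params(name): a dict with "K" (3x3 intrinsics, pixels), "R" (3x3) and "t" (3): a world point X has camera coordinates R X + t. Camera axes: x right, y down, z forward; pixel columns grow to the right and rows downward; lengths in m; the calibration is good to about 2 mm. A picture is of the moment at which its call begins: read the wrist's pose just before it. camera_params takes no time and is no camera call; for the wrist camera it gives the pose at the moment of the call.
- manip.sign_off(): hands the job in; it is judged then, once.
The state is a dict: "t": time; "joint_pos": joint angles; "joint_vel": joint speeds; "joint_torque": joint torques, N m; "ee_pos": TCP position; "orientation": TCP orientation; "ft_force": force on the tool from outside, world axes, zero at the start; "moment": the same for the moment, N m; "finger_gap": opening from 0.0 (shut) to 1.0 (fully open); "grasp_force": force on a finger pad.
Only numpy, scipy, OpenCV 4.12 (cv2) and the standard library are available. Lean on these libraries where they do the work, as an engineer would, in place of code of your own. Each camera call takes 0.05 s, during which the arm holds its last target. There are 200 camera calls.

### The job

Pick the red rubber stopper, whose colour matches the jack's red cup (leave the black one), stand it in the cup, then set the yellow jack down on the worktop so that the stopper is right under the red-marked lift point of the hinged stirrer stand, and let go of it. Then press the jack's red handle paddle all the way down with the fingers so that the stopper lifts the front of the stand, and finish while still holding the paddle down. Lift the stand only with the jack, and leave the other things on the worktop where they are.

Things in the scene. Friction and masses are not known exactly. Their poses are not given: they have to be found in the camera images.
- red_stopper_mid (a point): Red rubber stopper, loose, standing wide end up, 28 mm across the top, 28 mm tall, 18 g; this point is its centre, 14 mm above its underside.
- black_stopper_mid (a point): Black rubber stopper, loose, 35 mm across, 30 mm tall; not wanted, stays where it is. This point is its centre.
- jack_tower (a point): Tower of the yellow jack, the place to grip for carrying: 36 mm (x) by 30 mm (y), its top 76 mm above the worktop. The point is on its centre line, 50 mm above the jack's underside. x points from tower to cup, z up; the handle is on the -x side.
- jack: Yellow toe jack, loose, about 0.55 kg. Base plate 220 x 56 x 8 mm, reaching 95 mm forward (+x, cup side) and 125 mm back of the tower. Origin: on the underside, below the tower's centre; axes as the tower's.
- jack_cup (a point): Centre of the inner floor of the jack's red cup, 75 mm in front (+x) of the tower's centre line, 24 mm above the jack's underside. Cup 32 mm wide inside at the floor, 39 mm at the rim, which is 6.5 mm higher; 45 mm outside. The stopper sticks out 21 mm. The cup stays level and rises 65 mm per rad of handle, 36 mm in all.
- jack_paddle (a point): Centre of the top face of the red paddle (34 long, 40 wide, 12 mm thick) on the handle. The handle turns about a pin across the jack, 34 mm behind (-x of) the tower's centre line, 44 mm above the jack's underside; the point is 80 mm along the arm and 6 mm above it. About 91 mm above the worktop with the handle up, 50 mm fully down.
- handle (a joint): Jack handle angle, rad: 0 = up (as found; the arm slopes up and back at 0.55 rad), 0.55 = fully down (level), at its stop. It springs up when let go. Pressing at the paddle takes about 2 N at first, 6 to 14 N at the bottom with the load.
- lift_pad (a point): Lift point: underside of a red boss, 16 mm wide, 8 mm high, under the 36 mm wide tongue at the front of the stand; a red disc with white centre marks it on top, 18 mm above. 64 mm above the worktop, 12 mm over a stopper standing in the cup. x points from here into the stand (the jack goes in with its x along it), z up. Tongue tip 20 mm in front.
- stand: Fixed base of the stirrer stand; origin on the worktop below the lift point, axes as there; the hinge is 250 mm behind (+x). It bears the hinged plate (200 mm wide, from 30 mm behind the lift point, underside 72 mm high, front feet 50 mm behind the point and 80 mm to either side) and on it the stirrer, up to 165 mm high.
- plate: Plate of the stirrer stand with the stirrer on it, hinged at the rear; rests on its front feet by its weight, which is about 4 to 8 N at the lift point. Origin 13 mm above the lift point, in the tongue, 77 mm high at rest; with the jack fully pumped it stands about 24 mm higher and tilts back by 0.1 rad.
- dish: Glass petri dish, 95 mm wide, 16 mm high; a bystander, leave it where it is. Origin under its centre.
- jar: White jar with red cap, 63 mm wide, 98 mm high; a bystander, leave it where it is. Origin under its centre.
- pen: Marker pen, 139 mm long, 16 mm thick; a bystander, leave it where it is. Origin under its centre.
- tweezer: Steel tweezers, 126 mm long; a bystander, leave it where it is. Origin under its centre.
- tape: Roll of tape, 72 mm wide, 18 mm high; a bystander, leave it where it is. Origin under its centre.
- brown_bottle: Brown stoppered bottle, 56 mm wide, 109 mm high; a bystander, leave it where it is. Origin under its centre.

How it is judged:
On the way, in this order (a step that is already met when the one before it is completed fails the run):
1. the red stopper stands in the jack's cup, let go (horizontal distance between red_stopper_mid and jack_cup below 0.007 m and z of red_stopper_mid in the frame of jack_cup below 0.018 m and angle between red_stopper_mid's own z axis and vertical below 0.2 rad and contact force between the fingers and red_stopper below 0.1 N), for 0.2 s.
2. the jack stands on the worktop with the stopper in its cup under the lift point, let go, handle up (horizontal distance between red_stopper_mid and jack_cup below 0.007 m and z of red_stopper_mid in the frame of jack_cup below 0.018 m and angle between red_stopper_mid's own z axis and vertical below 0.2 rad and horizontal distance between jack_cup and lift_pad below 0.012 m and height (world z) of jack_tower below 0.054 m and angle between jack_tower's own z axis and vertical below 0.06 rad and value of joint handle below 0.1 rad and contact force between the fingers and jack below 0.1 N), for 0.2 s.
At the end, for the whole second after the job is handed in: Fingers hold the handle down (over 0.45 rad, over 1 N); the red stopper stands upright in the cup (within 7 mm) and carries the stand (over 1 N); cup within 12 mm of the lift point from above; lift point at rest over 76 mm high; jack flat on the worktop; stand not touched (horizontal distance between red_stopper_mid and jack_cup below 0.007 m and z of red_stopper_mid in the frame of jack_cup below 0.018 m and angle between red_stopper_mid's own z axis and vertical below 0.2 rad and horizontal distance between jack_cup and lift_pad below 0.012 m and value of joint handle above 0.45 rad and height (world z) of lift_pad above 0.076 m and angle between jack_tower's own z axis and vertical below 0.06 rad and height (world z) of jack_tower below 0.054 m and contact force between the fingers and handle above 1 N and contact force between red_stopper and plate above 1 N and contact force between each of the arm, the fingers and stand below 0.5 N and linear speed of plate below 0.02 m/s); the arm keeps its last pose, push and grip.
It fails at once if the black stopper is moved more than 30 mm (distance of black_stopper_mid from where it was at the start of the episode above 0.03 m).
It fails at once if the robot pushes the stand or the stirrer with more than 10 N (contact force between any of the arm, the fingers and stand above 10 N).
It fails at once if the robot lifts the stand itself (height (world z) of lift_pad above 0.072 m and contact force between red_stopper and plate below 0.1 N and contact force between any of the arm, the fingers and stand above 1 N).
It fails at once if a bystander is moved more than 40 mm (distance of any of dish, jar, pen, tweezer, tape, brown_bottle from where it was at the start of the episode above 0.04 m).
It also fails if it takes over 72 s, if anything falls off the work surface, if the arm or the gripper's body presses on something with over 40 N, if the wrist force passes 120 N, or if a joint passes its speed limit or range.

## Working session

There is one attempt and no reset: what is moved stays moved. The work goes in short steps, Python scripts to look and compute and a tool call to move; the robot and the scene stay as the last step left them, time stands still between calls to the robot, and variables do not carry over. Pictures are saved under pics/ and viewed, at most 10 in all, crops included, and the job is handed in when it is done.

Besides the shell and the picture viewer there is one more tool, called as a command line: name --argument value ..., lists and objects as JSON in quotes. step_arm: Moves the arm, as the interface text tells. Its arguments: {"type":"object","properties":{"targets":{"type":"string"}},"required":["targets"]}

```bash
ls; mkdir -p pics; python3 - <<'E'
from station import manip,camera,camera_params
import cv2,numpy as np
s=manip.observe();print(s['t'],s['ee_pos'],s['orientation'],s['finger_gap'])
for n in ("top","side"):
    p,d=camera(n);c=camera_params(n);np.savez(f"pics/{n}0.npz",p=p,d=d,**c)
    cv2.imwrite(f"pics/{n}0.png",p[:,:,::-1]);print(n,c)
    print((d>0).mean())
E
```

```text
pics
0.0 [0.15901629 0.55177424 0.22821995] [ 1.39919200e-01  9.90162252e-01 -1.10125281e-03 -3.46412206e-04] 1.0011173830189073
top {'K': array([[441.30240129,   0.        , 320.22667999],
       [  0.        , 441.30240129, 234.51743749],
       [  0.        ,   0.        ,   1.        ]]), 'R': array([[ 0.02043129, -0.9996279 ,  0.01807254],
       [-0.99829405, -0.02138625, -0.05432884],
       [ 0.05469513, -0.0169317 , -0.99835953]]), 't': array([-0.03855108,  0.47170631,  1.32461167])}
0.9959895833333333
side {'K': array([[472.9803305 ,   0.        , 315.46560562],
       [  0.        , 472.9803305 , 241.96547548],
       [  0.        ,   0.        ,   1.        ]]), 'R': array([[ 0.90531164, -0.42469946, -0.00641978],
       [-0.24368038, -0.50694365, -0.82681801],
       [ 0.34789469,  0.75009234, -0.5624329 ]]), 't': array([-0.44795099,  0.20482379,  1.19156495])}
0.97
```

View pics/top0.png

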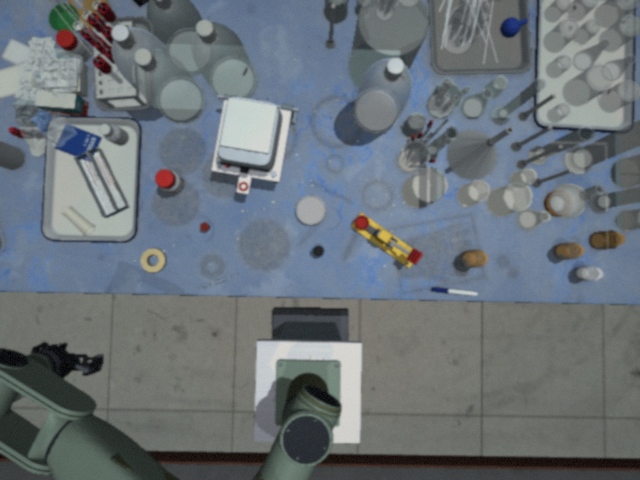

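View pics/side0.png

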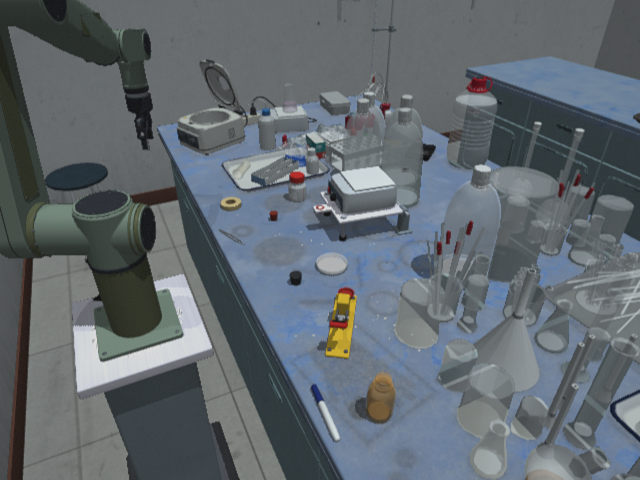

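Top view: stand's red disc at (243,186), red stopper at (205,227), black stopper (317,251), jack from (360,223) to (415,257). The side view shows the same items. Next I'll measure them with colour masks and depth.

```bash
cat > h.py <<'E'
import numpy as np,cv2
def load(n): return dict(np.load(f"pics/{n}.npz"))
def pts(D):
    v,u=np.mgrid[0:480,0:640]; d=D['d']
    c=np.stack([u,v,np.ones_like(u)],-1)@np.linalg.inv(D['K']).T*d[...,None]
    return (c-D['t'])@D['R']
def ray(D,u,v,z):
    r=D['R'].T@np.linalg.inv(D['K'])@[u,v,1]; o=-D['R'].T@D['t']
    return o+r*(z-o[2])/r[2]
def mask(p,col):
    h=cv2.cvtColor(p,cv2.COLOR_RGB2HSV); H,S,V=[h[...,i].astype(int) for i in range(3)]
    if col=='red': return ((H<7)|(H>172))&(S>140)&(V>60)
    if col=='yel': return (H>18)&(H<34)&(S>140)&(V>80)
    if col=='black': return V<45
def blobs(m,amin=15):
    n,l,s,c=cv2.connectedComponentsWithStats(m.astype(np.uint8))
    return [(l==i,c[i],s[i]) for i in range(1,n) if s[i,4]>=amin]
E
python3 - <<'E'
from h import *
np.set_printoptions(precision=3,suppress=True)
for n in("top0","side0"):
    D=load(n);P=pts(D)
    for col in('red','yel','black'):
        for m,c,s in blobs(mask(D['p'],col)):
            q=P[m];md=np.median(q,0)
            if 0.2<md[0]<0.8 and -.5<md[1]<.6 and md[2]<.2 and s[4]<3000:
                print(n,col,c,s[4],md,q.min(0),q.max(0))
ims=[]
for n,(u,v) in(("top0",(388,240)),("side0",(340,320)),("top0",(243,180)),("side0",(330,210))):
    ims.append(cv2.resize(load(n)['p'][v-38:v+37,u-50:u+50],None,fx=4,fy=4,interpolation=2))
cv2.imwrite("pics/c0.png",np.vstack([np.hstack(ims[:2]),np.hstack(ims[2:])])[:,:,::-1])
E
```

```text
top0 red [164.69  178.589] 258 [0.617 0.418 0.097] [0.594 0.394 0.082] [0.642 0.445 0.105]
top0 red [361.089 222.496] 123 [ 0.51  -0.151  0.025] [ 0.399 -0.169  0.008] [ 0.528 -0.006  1.349]
top0 red [204.29 226.71] 31 [0.487 0.318 0.028] [0.481 0.309 0.021] [0.496 0.326 0.034]
top0 red [414.357 256.027] 112 [ 0.412 -0.297  0.093] [ 0.395 -0.314  0.084] [ 0.43  -0.279  0.102]
top0 yel [384.049 241.722] 489 [ 0.459 -0.215  0.01 ] [ 0.391 -0.294  0.001] [ 0.523 -0.137  0.083]
top0 yel [403.75  244.977] 44 [ 0.446 -0.283  0.009] [ 0.431 -0.307  0.002] [ 0.461 -0.263  0.015]
top0 black [243.95 168.45] 40 [0.647 0.19  0.123] [0.639 0.18  0.115] [0.655 0.203 0.131]
top0 black [317.846 251.103] 39 [ 0.422 -0.023  0.03 ] [ 0.41  -0.032  0.025] [ 0.431 -0.014  0.035]
side0 red [296.442 177.   ] 138 [0.612 0.406 0.095] [0.591 0.391 0.076] [0.64  0.443 0.103]
side0 red [273.143 213.238] 21 [0.487 0.315 0.028] [0.475 0.303 0.023] [0.498 0.326 0.032]
side0 red [346.737 291.145] 76 [ 0.52  -0.142  0.027] [ 0.494 -0.171  0.022] [ 0.531 -0.129  0.035]
side0 red [338.106 324.074] 94 [ 0.407 -0.307  0.097] [ 0.389 -0.32   0.089] [ 0.431 -0.285  0.102]
side0 yel [341.314 327.478] 1101 [ 0.446 -0.255  0.01 ] [ 0.041 -0.98   0.002] [ 0.539 -0.126  0.837]
side0 black [332.327 194.816] 49 [0.646 0.186 0.118] [0.636 0.177 0.105] [0.661 0.248 0.129]
side0 black [326.842 213.737] 19 [0.66  0.261 0.008] [0.652 0.256 0.001] [0.67  0.272 0.016]
side0 black [342.208 237.792] 24 [0.635 0.104 0.011] [0.629 0.097 0.005] [0.647 0.116 0.019]
side0 black [295.359 280.328] 64 [ 0.416 -0.036  0.019] [ 0.405 -0.041  0.003] [ 0.432 -0.024  0.032]
```

View pics/c0.png

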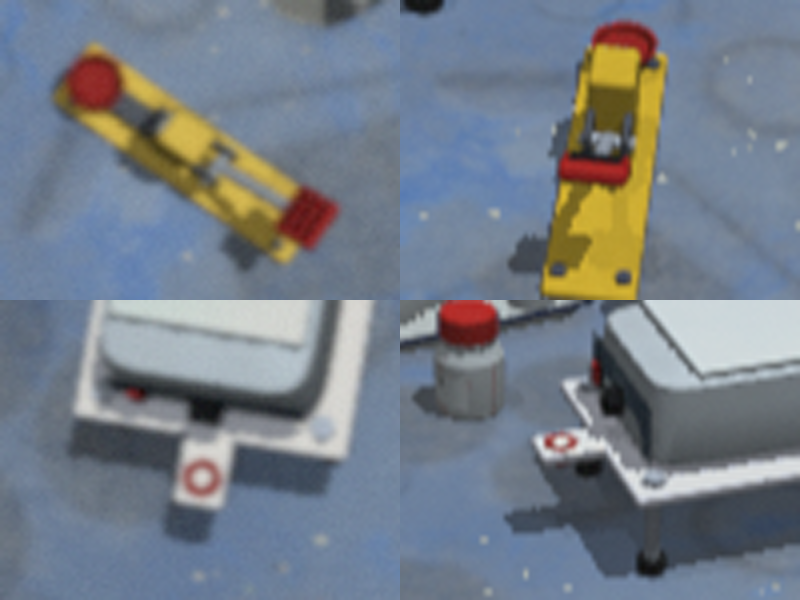

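Crop: the cup is the far-left end of the jack and the paddle is near-right. The ring sits on the tongue, with the stand yawed about -9°. I'll refine by rays.

```bash
python3 - <<'E'
from h import *
np.set_printoptions(precision=4,suppress=True)
T=load("top0");S=load("side0")
P=pts(T)
print('stopper',ray(T,204.3,226.7,.028),'side',ray(S,273.1,213.2,.024))
print('cup top',ray(T,361.1,222.5,.028),'paddle',ray(T,414.36,256.03,.091),'side',ray(S,346.7,291.1,.030),ray(S,338.1,324.1,.09))
print('tower top crop center',ray(T,388-50+188/4,240-38+137/4,.076))
for D,w in((T,(235,178,252,194)),(S,(312,200,332,218))):
    h=cv2.cvtColor(D['p'],cv2.COLOR_RGB2HSV);m=((h[...,0]<12)|(h[...,0]>168))&(h[...,1]>70)
    mm=np.zeros_like(m);a,b,c,d=w;mm[b:d,a:c]=m[b:d,a:c]
    v,u=np.nonzero(mm);print('disc',u.mean(),v.mean(),len(u),ray(D,(u.min()+u.max())/2,(v.min()+v.max())/2,.082),ray(D,u.mean(),v.mean(),.082))
# small low objects 
Q=P.reshape(-1,3);print('black',ray(T,317.8,251.1,.030))
# plate front edge corners from crop: left-front (77,415)/4, right front (345,458)/4
a=ray(T,193+77/4,142+115/4,.078);b=ray(T,193+345/4,142+158/4,.078);d=b-a
print('plate',a,b,np.linalg.norm(d),np.degrees(np.arctan2(d[1],d[0])))
m=mask(T['p'],'yel')&(P[...,2]<.02);v,u=np.nonzero(m&(np.hypot(P[...,0]-.46,P[...,1]+.22)<.15))
G=np.array([ray(T,x,y,.008)[:2] for x,y in zip(u,v)]);r=cv2.minAreaRect((G*1000).astype(np.float32));print(r)
E
```

```text
stopper [0.4876 0.3182 0.028 ] side [0.4883 0.3208 0.024 ]
cup top [ 0.5104 -0.1506  0.028 ] paddle [ 0.4123 -0.2976  0.091 ] side [ 0.5163 -0.1479  0.03  ] [ 0.4097 -0.3018  0.09  ]
tower top crop center [ 0.468  -0.2153  0.076 ]
disc 243.02702702702703 186.27027027027026 37 [0.6039 0.198  0.082 ] [0.6032 0.1979 0.082 ]
disc 319.5833333333333 207.25 12 [0.6019 0.1969 0.082 ] [0.6029 0.1983 0.082 ]
black [ 0.4217 -0.0222  0.03  ]
plate [0.647  0.2887 0.078 ] [0.6202 0.0943 0.078 ] 0.19620093913956302 -97.84574531281913
((460.6797180175781, -225.04531860351562), (212.56903076171875, 50.19538116455078), 56.09420394897461)
```

step_arm --targets "0 0 -7 3 -2.2 -0.5 0;0 0 -7 3 -2.2 -0.5 0;0 0 -7 3 -2.2 -0.5 0;0 0 -7 3 -2.2 -0.5 0;0 0 -7 3 -2.2 -0.5 0;0 0 -7 3 -2.2 -0.5 0;0 0 -7 3 -2.2 -0.5 0;0 0 -4 3 -2.2 -0.5 0"

```text
t: 0.77
ee_pos: [0.4002, 0.375, 0.1887]
orientation: [0.569, 0.822, -0.0, -0.0]
ft_force: [-0.1, 0.9, 0.1]
finger_gap: 0.997
grasp_force: 0.0
```

step_arm --targets "0 0 -7 2.9 -1.9 -1.5 0;0 0 -7 2.9 -1.9 -1.5 0;0 0 -7 2.9 -1.9 -1.5 0;0 0 0 0 0 -1.5 0;0 0 0 0 0 0 0"

```text
t: 1.18
ee_pos: [0.4852, 0.3167, 0.1252]
orientation: [0.709, 0.705, -0.004, -0.001]
ft_force: [-0.5, 0.2, -0.8]
finger_gap: 0.998
grasp_force: 0.0
```

```bash
cat > look.py <<'E'
import sys
from station import manip,camera,camera_params
from h import *
np.set_printoptions(precision=4,suppress=True)
def look(n,cam="wrist",save=True):
    s=manip.observe();c=camera_params(cam);p,d=camera(cam)
    np.savez(f"pics/{n}.npz",p=p,d=d,**c);cv2.imwrite(f"pics/{n}.png",p[:,:,::-1])
    q=s['orientation'];a=2*(q[0]*q[0])-1,2*q[0]*q[1]
    print('t',s['t'],'tcp',s['ee_pos'],'closing deg',np.degrees(np.arctan2(2*q[1]**2-1,2*q[0]*q[1])),'j',s['joint_pos'])
    return load(n)
E
python3 - <<'E'
from look import *
D=look("w1");P=pts(D)
for m,c,s in blobs(mask(D['p'],'red'),100):
    q=P[m];print(c,s,np.median(q,0),ray(D,c[0],c[1],.028))
E
```

```text
t 1.1833 tcp [0.4852 0.3167 0.1252] closing deg -0.2927487937796129 j [0.4289 0.3247 1.6216 0.0001 1.2031 0.434 ]
[592.1413  65.8568] [  533     0   107   125 11107] [0.6055 0.4224 0.0986] [0.6531 0.4327 0.028 ]
[332.2775 235.6172] [311 221  33  33 418] [0.4929 0.3242 0.0293] [0.4924 0.3227 0.028 ]
[626.141  414.3396] [609 396  31  40 695] [0.6531 0.2461 0.1153] [0.7467 0.1609 0.028 ]
```

View pics/w1.png

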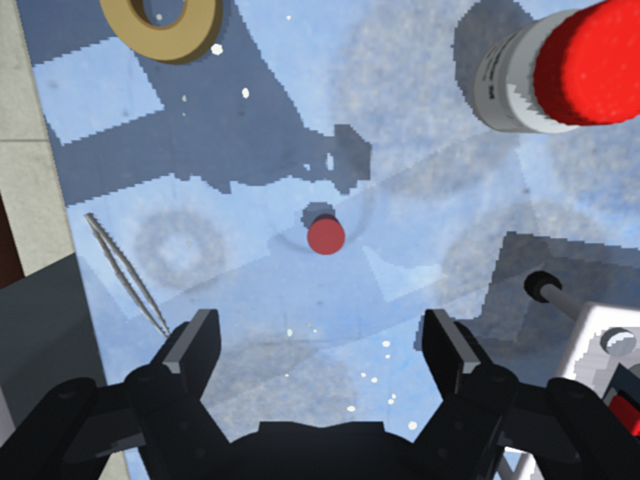

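Wrist view: red stopper at (326,236), clear of the tweezers on the left (130,280) and the stand at lower right. It's at about (.488,.321).

step_arm --targets "0 0 0 0.3 0.4 -2.5 0;0 0 0 0 0 -3 0;0 0 0 0 0 -2.3 0;0 0 0 0 0 -1.5 0;0 0 0 0 0 -0.5 0;0 0 0 0 0 0 0.4;0 0 0 0 0 0 0.8;0 0 0 0 0 0 1"

```text
t: 1.9
ee_pos: [0.4905, 0.3246, 0.0334]
orientation: [0.707, 0.707, 0.002, 0.001]
ft_force: [-0.5, 0.2, 0.9]
finger_gap: 0.605
grasp_force: 0.0
```

step_arm --targets "0 0 0 0 0 0 1;0 0 0 0 0 0 1;0 0 0 0 0 0 1;0 0 0 0 0 0 1"

```text
t: 2.23
ee_pos: [0.4897, 0.3236, 0.032]
orientation: [0.708, 0.707, 0.0, 0.0]
ft_force: [0.0, 1.0, 0.5]
finger_gap: 0.003
grasp_force: 0.0
```

```bash
python3 - <<'E'
from look import *
D=look("w2");look("s2","side")
cv2.imwrite("pics/c2.png",np.hstack([D['p'],cv2.resize(load("s2")['p'][170:250,240:320],(480,480))])[:,:,::-1])
im=cv2.imread("pics/c2.png");cv2.imwrite("pics/c2.png",cv2.resize(im,(800,343)))
E
```

```text
t 2.2333 tcp [0.4897 0.3236 0.032 ] closing deg -0.09539365126954717 j [0.4365 0.4614 1.6565 0.     1.0228 0.4381]
t 2.2833 tcp [0.4896 0.3235 0.0318] closing deg -0.09876142718520045 j [ 0.4365  0.4616  1.6566 -0.      1.0227  0.4382]
```

View pics/c2.png

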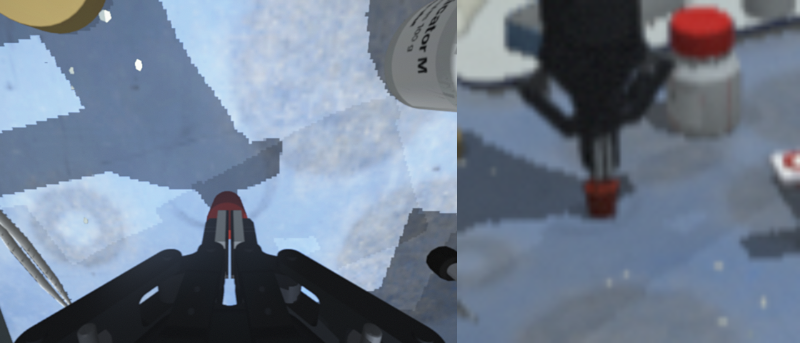

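```bash
python3 - <<'E'
from look import *
from station import manip
print(manip.tcp_to_tips)
D=load("w2");P=pts(D)
for n in range(260,345,6): print(n,P[n,318],D['p'][n,318],P[n,340],D['p'][n,340])
S=load("s2");Q=pts(S)
for r in range(190,208): print(r,Q[r,264],S['p'][r,264])
E
```

```text
0.019
260 [0.4879 0.337  0.0024] [ 89 107 135] [0.4997 0.3366 0.0014] [ 94 111 136]
266 [0.4879 0.3338 0.0031] [ 87 103 131] [0.4997 0.3332 0.0014] [171 200 236]
272 [0.4879 0.3342 0.0121] [66 46 53] [0.4997 0.3302 0.0028] [165 197 233]
278 [0.488  0.3349 0.0214] [68 45 54] [0.4999 0.3259 0.001 ] [159 190 229]
284 [0.4881 0.3356 0.0298] [91 48 54] [0.4999 0.3225 0.0013] [156 185 224]
290 [0.4881 0.3322 0.0289] [95 49 55] [0.4985 0.3307 0.026 ] [73 60 74]
296 [0.4882 0.3351 0.0408] [38 45 55] [0.4984 0.329  0.0288] [92 49 53]
302 [0.4882 0.335  0.0461] [37 42 51] [0.4984 0.3259 0.0288] [96 51 55]
308 [0.4882 0.3348 0.051 ] [36 41 51] [0.4975 0.3312 0.0444] [44 51 60]
314 [0.4883 0.3354 0.0569] [37 42 52] [0.4973 0.3312 0.0495] [57 62 72]
320 [0.4883 0.3354 0.0613] [35 41 51] [0.497  0.3315 0.0546] [70 77 86]
326 [0.4884 0.3365 0.0674] [38 41 50] [0.4964 0.3353 0.0653] [83 91 99]
332 [0.4884 0.335  0.0689] [37 40 47] [0.4961 0.3358 0.0701] [ 88  96 105]
338 [0.4884 0.3351 0.0727] [41 44 54] [0.4959 0.3362 0.0745] [71 78 87]
344 [0.4884 0.332  0.0718] [43 48 59] [0.4956 0.3378 0.0803] [34 39 48]
190 [0.4615 0.3173 0.1195] [59 65 75]
191 [0.5266 0.519  0.0039] [ 94 107 125]
192 [0.5257 0.5174 0.0007] [113 129 153]
193 [0.5209 0.5033 0.0045] [117 135 161]
194 [0.5194 0.4997 0.0024] [112 132 158]
195 [0.4646 0.3309 0.0939] [ 89 104 125]
196 [0.4589 0.3141 0.0998] [51 58 70]
197 [0.4592 0.3158 0.0952] [27 29 35]
198 [0.4574 0.311  0.0944] [27 28 31]
199 [0.4572 0.3112 0.0906] [20 22 26]
200 [0.4559 0.308  0.0888] [35 41 47]
201 [ 0.503   0.4552 -0.0006] [72 82 97]
202 [0.4993 0.4445 0.0015] [ 98 112 132]
203 [0.4975 0.4399 0.0002] [106 121 143]
204 [0.4949 0.4325 0.0005] [107 123 144]
205 [0.4918 0.4238 0.0017] [109 122 145]
206 [0.4875 0.4113 0.0051] [111 126 148]
207 [ 0.4896  0.4188 -0.0033] [112 128 151]
```

The fingers closed just over the stopper's top, and it still stands in place. I'll lift and measure where the tips are relative to the TCP.

step_arm --targets "0 0 0 0 0 2 1;0 0 0 0 0 2 1;0 0 0 0 0 2 1;0 0 0 0 0 0 1;0 0 0 0 0 0 1;0 0 0 0 0 0 1"

```text
t: 2.83
ee_pos: [0.4888, 0.3232, 0.0907]
orientation: [0.708, 0.707, -0.001, -0.0]
ft_force: [0.1, -0.7, 0.6]
finger_gap: 0.0
grasp_force: 0.0
```

```bash
python3 - <<'E'
from look import *
D=look("s3","side");P=pts(D);
m=(np.abs(P[...,0]-.489)<.03)&(np.abs(P[...,1]-.323)<.03)&(P[...,2]>.04)
print(m.sum(),np.percentile(P[m],[0,1,5,20],axis=0));
D=look("w3");P=pts(D)
m=(np.abs(P[...,0]-.489)<.012)&(np.abs(P[...,1]-.323)<.03)&(P[...,2]>.04)&(P[...,2]<.12)
print(m.sum(),np.percentile(P[m],[0,1,5,20],axis=0))
for m,c,s in blobs(mask(D['p'],'red'),100):
    print(c,s,np.median(P[m],0),ray(D,c[0],c[1],.028))
E
```

```text
t 2.8333 tcp [0.4888 0.3232 0.0907] closing deg -0.09287951170490029 j [0.4365 0.377  1.6319 0.     1.1338 0.4381]
810 [[0.459  0.293  0.095 ]
 [0.4593 0.2931 0.1019]
 [0.4604 0.2939 0.1151]
 [0.4652 0.2971 0.1488]]
t 2.8833 tcp [0.4883 0.323  0.0901] closing deg -0.09379394325949439 j [0.4365 0.3777 1.6325 0.     1.1339 0.4381]
1534 [[0.477  0.3295 0.0956]
 [0.4773 0.3299 0.0971]
 [0.4783 0.3303 0.0993]
 [0.4822 0.3307 0.1034]]
[610.0489  78.2452] [ 570    0   70  143 7569] [0.5961 0.4206 0.0912] [0.6438 0.4287 0.028 ]
[321.0687 262.8892] [ 301  244   41   38 1209] [0.4879 0.3225 0.0294] [0.488  0.3219 0.028 ]
```

```bash
python3 - <<'E'
from look import *
S=load("s3");W=load("w3")
def proj(D,X):
    c=D['K']@(D['R']@np.array(X)+D['t']);return c[:2]/c[2]
a=S['p'].copy();b=W['p'].copy()
for z in (.0905,.0715):
    for im,D in((a,S),(b,W)):
        u,v=proj(D,(.4885,.323,z)).astype(int);print(u,v);im[v,u]=[0,255,0]
u,v=proj(S,(.4885,.323,.08)).astype(int)
A=cv2.resize(a[v-40:v+40,u-40:u+40],(400,400),interpolation=0);B=cv2.resize(b[180:480,170:470],(400,400))
cv2.imwrite("pics/c3.png",np.hstack([A,B])[:,:,::-1])
E
```

```text
271 195
321 309
272 200
321 291
```

View pics/c3.png

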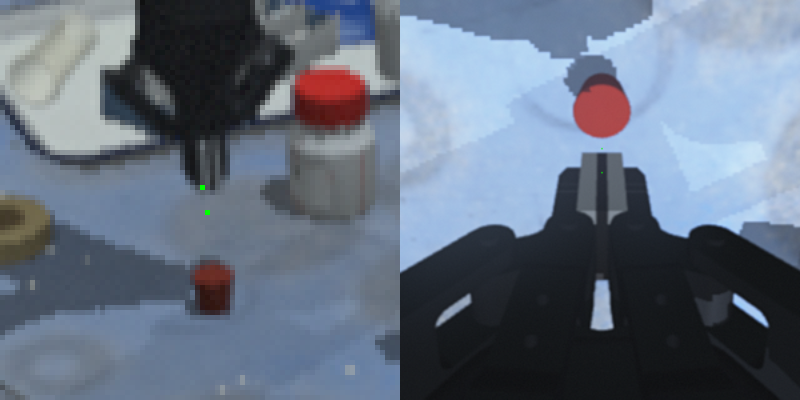

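The shut fingertips sit at about the reported TCP height, not 19 mm ahead of it. I'll work from camera-measured tip heights, so next is the open tips in w1.

```bash
python3 - <<'E'
from look import *
for n,z,x,y in(("w1",.1252,.4852,.3167),("w2",.032,.4897,.3236),("w3",.0903,.4885,.323)):
    D=load(n);P=pts(D);R=P-[x,y,z]
    g=D['p'].max(-1)
    m=(np.abs(R[...,0])<.06)&(np.abs(R[...,1])<.03)&(R[...,2]>-.03)&(R[...,2]<.06)&(P[...,2]>.033)&(D['p'][...,0].astype(int)<=D['p'][...,2]+5)
    for lo,hi in((-.06,0),(0,.06)):
        q=R[m&(R[...,0]>lo)&(R[...,0]<hi)];
        k=q[np.argsort(q[:,2])][:len(q)//30]
        print(n,len(q),q[:,2].min(),k.mean(0),k[:,0].min(),k[:,0].max(),k[:,1].min(),k[:,1].max())
E
```

```text
w1 3840 0.0163281572386742 [-0.0429  0.0014  0.0188] -0.048326616609282835 -0.04230623561921343 -0.010123977677393703 0.011635320836349439
w1 3901 0.015097646516285784 [0.043  0.0011 0.0182] 0.04230078558743905 0.04891695907585608 -0.010026159820497649 0.011297093577143202
w2 5627 0.006023472213219451 [-0.0063  0.0101  0.0115] -0.013710355810010455 -0.0010880501632216655 0.006977319491793754 0.01241010631587669
w2 5688 0.006112723085152684 [0.006  0.0102 0.0114] 0.0005885620057620722 0.013622411374042853 0.007076824023560246 0.012514444882294584
w3 5857 0.005334341882660673 [-0.0058  0.0102  0.0109] -0.013016491976872324 -0.00038211417766137457 0.006799310061493868 0.012350822829326147
w3 5966 0.005787229546607001 [0.0055 0.0102 0.011 ] 3.507556489024122e-05 0.012672256804670157 0.006897211258042157 0.012413790749497
```

step_arm --targets "0 0 0 -0.1 -0.1 0 0;0 0 0 0 0 0 0;0 0 0 0 0 0 0;0 0 0 0 0 0 0;0 0 0 0 0 0 0;0 0 0 0 0 -2 0;0 0 0 0 0 -2 0;0 0 0 0 0 -2 0"

```text
t: 3.6
ee_pos: [0.489, 0.3228, 0.0314]
orientation: [0.708, 0.707, 0.001, 0.0]
ft_force: [0.3, 0.3, -0.2]
finger_gap: 0.996
grasp_force: 0.0
```

step_arm --targets "0 0 0 0 0 -1.5 0;0 0 0 0 0 -1 0;0 0 0 0 0 0 0;0 0 0 0 0 0 0;0 0 0 0 0 0 0"

```text
t: 4.02
ee_pos: [0.4894, 0.323, 0.0075]
orientation: [0.708, 0.707, 0.001, 0.0]
ft_force: [0.1, -0.1, -0.3]
finger_gap: 1.001
grasp_force: 0.0
```

step_arm --targets "0 0 0 0 0 -0.3 0;0 0 0 0 0 0 1;0 0 0 0 0 0 1;0 0 0 0 0 0 1;0 0 0 0 0 0 1;0 0 0 0 0 0 1;0 0 0 0 0 0 1"

```text
t: 4.6
ee_pos: [0.4889, 0.3227, 0.0039]
orientation: [0.708, 0.707, 0.001, 0.0]
ft_force: [0.4, -0.9, -0.1]
finger_gap: 0.299
grasp_force: 58.9
```

Gripped at 25 mm opening. Lift and carry it over toward the cup.

step_arm --targets "0 0 0 0 0 2 1;0 0 0 0 0 3.5 1;0 0 0 0 -2 3 1;0 0 -5 0 -3.6 1 1;0 0 -5 0 -3.6 0 1;0 0 -5 0 -3.6 0 1;0 0 -5 0 -3.6 0 1;0 0 -5 0 -3.6 0 1"

```text
t: 5.27
ee_pos: [0.488, 0.121, 0.0986]
orientation: [0.845, 0.535, 0.0, 0.0]
ft_force: [1.2, -0.9, 0.4]
finger_gap: 0.296
grasp_force: 59.0
```

step_arm --targets "0 0 -5 0 -3.6 0 1;0 0 -4 0 -3.6 0 1;0 0 0 0 -3.6 0 1;0 0 0 0.3 -3.6 0 1;0 0 0 0.3 -3.6 0 1;0 0 0 0.3 -3.6 0 1;0 0 0 0.3 -3.4 0 1;0 0 0 0.1 -2.2 0 1"

```text
t: 5.93
ee_pos: [0.5017, -0.1529, 0.0987]
orientation: [0.884, 0.468, 0.0, 0.001]
ft_force: [0.2, -0.0, -0.5]
finger_gap: 0.301
grasp_force: 58.9
```

step_arm --targets "0 0 0 0 0 0 1;0 0 0 0 0 0 1;0 0 0 0 0 0 1"

```text
t: 6.18
ee_pos: [0.5008, -0.1489, 0.098]
orientation: [0.883, 0.469, -0.0, -0.001]
ft_force: [-0.3, 0.1, -0.5]
finger_gap: 0.306
grasp_force: 59.0
```

```bash
python3 - <<'E'
from look import *
D=look("w4");P=pts(D)
for m,c,s in blobs(mask(D['p'],'red'),100):
    q=P[m];print(c,s,np.median(q,0),np.percentile(q,[2,98],axis=0).ravel(),ray(D,c[0],c[1],.030))
S=look("s4","side")
cv2.imwrite("pics/c4.png",np.hstack([cv2.resize(D['p'],(480,360)),cv2.resize(S['p'][220:340,290:396],(318,360))])[:,:,::-1])
E
```

```text
t 6.1833 tcp [ 0.5008 -0.1489  0.098 ] closing deg -34.103537890805434 j [-0.455   0.247   1.7884  0.0005  1.1075  0.14  ]
[337.1244 249.2478] [ 303  217   67   64 3168] [ 0.5116 -0.1506  0.026 ] [ 0.4929 -0.1679  0.0243  0.5316 -0.129   0.0327] [ 0.5121 -0.1495  0.03  ]
[321.4766 336.6177] [ 291  310   63   60 2048] [ 0.5023 -0.1469  0.1236] [ 0.4882 -0.1602  0.1224  0.5129 -0.1374  0.1247] [ 0.4674 -0.1977  0.03  ]
t 6.2333 tcp [ 0.5009 -0.1484  0.098 ] closing deg -34.04466355985007 j [-0.4541  0.2468  1.7887  0.0004  1.1074  0.1399]
```

View pics/c4.png

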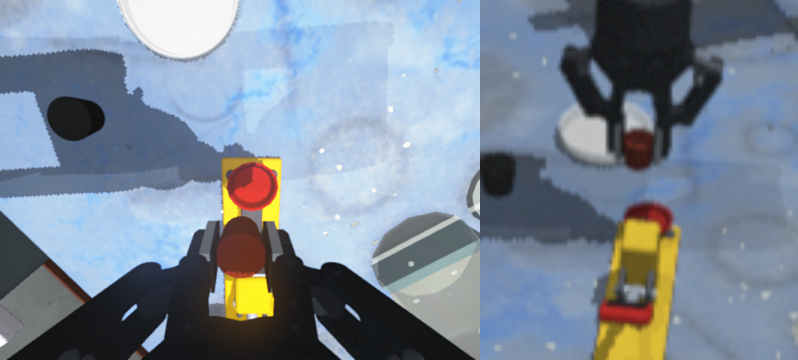

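Picture: stopper held upright at about (.5005,-.149), the cup at px (337,249) → (.512,-.1495). Move over and lower.

step_arm --targets "0 0 0 0.6 0 0 1;0 0 0 0.55 0 -1 1;0 0 0 0 0 -2 1;0 0 0 0 0 -1.5 1;0 0 0 0 0 0 1;0 0 0 0 0 0 1"

```text
t: 6.78
ee_pos: [0.5122, -0.1485, 0.052]
orientation: [0.883, 0.469, -0.001, -0.001]
ft_force: [-1.1, -0.6, -0.6]
finger_gap: 0.297
grasp_force: 59.0
```

```bash
python3 - <<'E'
from look import *
D=look("w5");P=pts(D)
for m,c,s in blobs(mask(D['p'],'red'),100):
    q=P[m];print(c,s,np.median(q,0),np.percentile(q,[2,98],axis=0).ravel())
cv2.imwrite("pics/c5.png",D['p'][150:450,120:520,::-1])
E
```

```text
t 6.7833 tcp [ 0.5122 -0.1485  0.052 ] closing deg -34.03239692102257 j [-0.4445  0.3384  1.7841  0.0001  1.0221  0.1494]
[322.1231 278.3467] [ 282  252   83   66 2899] [ 0.5166 -0.1436  0.0259] [ 0.4952 -0.1632  0.0243  0.5323 -0.1287  0.0566]
[321.4821 339.4565] [ 290  303   64   69 3238] [ 0.5122 -0.1477  0.0775] [ 0.4995 -0.161   0.0744  0.524  -0.136   0.0786]
```

View pics/c5.png

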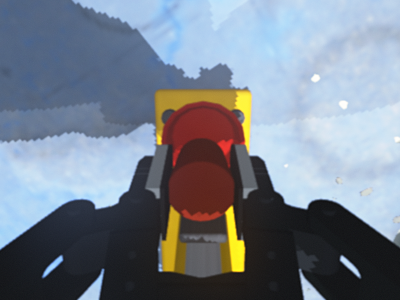

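step_arm --targets "0 0 0 0 -0.1 -1 1;0 0 0 0 0 -1 1;0 0 0 0 0 -0.5 1;0 0 0 0 0 0 1;0 0 0 0 0 0 1"

```text
t: 7.25
ee_pos: [0.5129, -0.1505, 0.0285]
orientation: [0.883, 0.469, -0.0, -0.0]
ft_force: [-0.5, 0.4, 4.0]
finger_gap: 0.302
grasp_force: 61.6
```

Contact at 4 N and the expected height. Release and lift.

step_arm --targets "0 0 0 0 0 0 0.4;0 0 0 0 0 0 0.3;0 0 0 0 0 0 0.2;0 0 0 0 0 0 0;0 0 0 0 0 2 0;0 0 0 0 0 3 0;0 0 0 0 0 3 0;0 0 0 0 0 0 0"

```text
t: 7.92
ee_pos: [0.5174, -0.1526, 0.1146]
orientation: [0.883, 0.469, 0.004, 0.005]
ft_force: [1.5, -0.4, 1.4]
finger_gap: 0.998
grasp_force: 0.0
```

```bash
python3 - <<'E'
from look import *
D=look("w6");P=pts(D)
for m,c,s in blobs(mask(D['p'],'red'),100):
    q=P[m];t=q[q[:,2]>.045];print(c,s,np.median(t,0),np.percentile(t,[2,98],axis=0).ravel());r=q[q[:,2]<.036];print(np.percentile(r,[1,99],axis=0).ravel())
m=mask(D['p'],'yel')
for lo,hi in((.065,.085),(.003,.012)):
    q=P[m&(P[...,2]>lo)&(P[...,2]<hi)];print(len(q),q.mean(0),cv2.minAreaRect((q[:,:2]*1000).astype(np.float32)))
cv2.imwrite("pics/c6.png",D['p'][:,:,::-1])
E
```

```text
t 7.9167 tcp [ 0.5174 -0.1526  0.1146] closing deg -34.08261661117537 j [-0.4473  0.2484  1.7461  0.      1.1347  0.1475]
[311.0096 253.409 ] [ 280  220   62   63 2083] [ 0.5114 -0.1529  0.0534] [ 0.4998 -0.1626  0.052   0.5253 -0.1425  0.0549]
[ 0.4916 -0.1667  0.0241  0.5324 -0.1281  0.0332]
2208 [ 0.4722 -0.2086  0.0766] ((471.0177307128906, -210.17269897460938), (35.97394561767578, 29.97278594970703), 55.652259826660156)
5449 [ 0.4747 -0.2061  0.0092] ((467.8667907714844, -213.961669921875), (197.65017700195312, 55.17576217651367), 56.1602897644043)
```

View pics/c6.png

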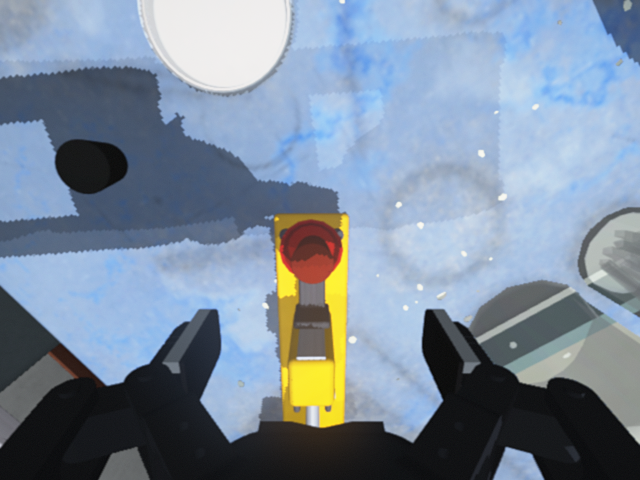

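```bash
python3 - <<'E'
from look import *
def an(n,c0,zlo,zhi,r=.02):
    D=load(n);P=pts(D)
    m=(np.hypot(P[...,0]-c0[0],P[...,1]-c0[1])<r)&(P[...,2]>zlo)&(P[...,2]<zhi)
    q=P[m];A=np.c_[q[:,:2]-q[:,:2].mean(0),np.ones(len(q))];f=np.linalg.lstsq(A,q[:,2],rcond=None)[0]
    print(n,len(q),q.mean(0),cv2.minEnclosingCircle((q[:,:2]*1000).astype(np.float32)),'slope',f)
an("w3",(.488,.322),.0265,.035)
an("w6",(.512,-.152),.0505,.058)
an("w6",(.512,-.150),.022,.034,.026)
D=load("w6");print('cam',-D['R'].T@D['t'],D['R'][2])
m=mask(D['p'],'red');P=pts(D);q=P[m]
o=P[(np.hypot(P[...,0]-.5125,P[...,1]+.15)<.03)&(P[...,2]>.0275)&(P[...,2]<.034)];print('rim',len(o),cv2.minEnclosingCircle((o[:,:2]*1000).astype(np.float32)),cv2.minAreaRect((o[:,:2]*1000).astype(np.float32)))
E
```

```text
w3 1416 [0.4882 0.3229 0.0293] ((488.1695556640625, 322.26361083984375), 14.045204162597656) slope [ 0.0012 -0.0048  0.0293]
w6 1407 [ 0.5125 -0.1504  0.0533] ((512.2646484375, -150.8901824951172), 13.985271453857422) slope [-0.0049 -0.0031  0.0533]
w6 1554 [ 0.5152 -0.1433  0.0285] ((512.1762084960938, -148.95333862304688), 22.164356231689453) slope [-0.0042 -0.0148  0.0285]
cam [ 0.5604 -0.0849  0.2608] [-0.1643 -0.2631 -0.9507]
rim 836 ((512.1762084960938, -148.95333862304688), 22.164356231689453) ((513.5878295898438, -146.98129272460938), (39.213401794433594, 43.75273513793945), 57.90497589111328)
```

Stopper is upright and within 2 mm of the cup centre. Now the tower, at (.4705,-.211).

step_arm --targets "0 0 0 -2.2 -3 0 0;0 0 0 -2.2 -3 0 0;0 0 0 0 0 0 0;0 0 0 0 0 0 0;0 0 0 0 0 0 0"

```text
t: 8.38
ee_pos: [0.4683, -0.2101, 0.1074]
orientation: [0.884, 0.468, -0.0, -0.001]
ft_force: [0.6, 0.5, 0.5]
finger_gap: 1.003
grasp_force: 0.0
```

step_arm --targets "0 0 0 0.2 -0.1 -2 0;0 0 0 0 0 -2.3 0;0 0 0 0 0 -2 0;0 0 0 0 0 -1 0;0 0 0 0 0 0 0;0 0 0 0 0 0 0;0 0 0 0 0 0 0.5;0 0 0 0 0 0 1"

```text
t: 9.05
ee_pos: [0.4722, -0.2121, 0.0368]
orientation: [0.883, 0.469, 0.001, 0.001]
ft_force: [0.1, 0.1, 0.8]
finger_gap: 0.745
grasp_force: 0.0
```

step_arm --targets "0 0 0 0 0 0 1;0 0 0 0 0 0 1;0 0 0 0 0 0 1;0 0 0 0 0 0 1;0 0 0 0 0 0 1"

```text
t: 9.47
ee_pos: [0.471, -0.2116, 0.0363]
orientation: [0.883, 0.469, 0.0, 0.0]
ft_force: [-1.5, 2.2, 5.8]
finger_gap: 0.344
grasp_force: 60.3
```

Gripped the tower (29 mm). Lift gently, carry and turn by -65°.

step_arm --targets "0 0 0 0 0 0.4 1;0 0 0 0 0 1 1;0 0 0 0 0 1.6 1;0 0 0 0 0 1.8 1;0 0 0 0 0 1.6 1;0 0 0 0 0 1.2 1;0 0 0 0 0.5 0.6 1;0 0 -3 0 1 0 1"

```text
t: 10.13
ee_pos: [0.4718, -0.1976, 0.1191]
orientation: [0.896, 0.445, 0.001, 0.002]
ft_force: [-0.6, 0.1, -5.1]
finger_gap: 0.34
grasp_force: 60.3
```

step_arm --targets "0 0 -4 -0.2 1.8 0 1;0 0 -4 -0.2 2.4 0 1;0 0 -4 -0.2 2.8 0 1;0 0 -4 -0.2 3 0 1;0 0 -4 -0.2 3 0 1;0 0 -4 -0.2 3 0 1;0 0 -4 -0.2 3 0 1;0 0 -4 -0.2 3 0 1"

```text
t: 10.8
ee_pos: [0.4533, 0.0253, 0.1166]
orientation: [0.984, 0.18, -0.001, -0.0]
ft_force: [0.3, -0.8, -6.0]
finger_gap: 0.343
grasp_force: 60.2
```

step_arm --targets "0 0 -4 -0.2 3 0 1;0 0 -4 -0.2 3 0 1;0 0 -4 -0.2 3 0 1;0 0 -4 -0.2 3 0 1;0 0 -4 -0.2 2.6 0 1;0 0 -4 -0.2 2 0 1;0 0 -4 -0.2 1.6 0 1;0 0 -2 -0.2 1.2 0 1"

```text
t: 11.47
ee_pos: [0.4372, 0.2191, 0.1165]
orientation: [0.997, -0.08, -0.001, 0.0]
ft_force: [0.9, -0.3, -5.9]
finger_gap: 0.344
grasp_force: 60.3
```

step_arm --targets "0 0 0 0 0.8 0 1;0 0 0 0 0.6 0 1;0 0 0 0 0 0 1;0 0 0 0 0 0 1;0 0 0 0 0 0 1"

```text
t: 11.88
ee_pos: [0.4388, 0.2308, 0.1172]
orientation: [0.997, -0.079, -0.0, 0.0]
ft_force: [-0.3, -0.4, -6.1]
finger_gap: 0.344
grasp_force: 60.4
```

```bash
python3 - <<'E'
from look import *
D=look("w7");P=pts(D)
h=cv2.cvtColor(D['p'],cv2.COLOR_RGB2HSV);m=((h[...,0]<12)|(h[...,0]>168))&(h[...,1]>80)
for m,c,s in blobs(m,60):
    q=P[m];print(c,s,np.median(q,0),ray(D,*c,.082))
cv2.imwrite("pics/c7.png",D['p'][:,:,::-1])
E
```

```text
t 11.8833 tcp [0.4388 0.2308 0.1172] closing deg -99.10329170336567 j [ 0.3097  0.1664  1.8405 -0.0005  1.1353  2.0396]
[320.1085 139.1443] [ 267   84  107  112 9195] [0.5136 0.2197 0.1334] [0.5121 0.2201 0.082 ]
[621.8088 389.8975] [595 377  45  28 868] [-0.5274 -0.6944 -0.7622] [0.3326 0.0564 0.082 ]
[205.7307 446.167 ] [185 431  34  28 479] [-0.5288  0.817  -0.7376] [0.3291 0.3271 0.082 ]
[ 14.4894 464.7933] [  0 454  42  26 566] [-0.5291  1.5934 -0.7711] [0.3337 0.4608 0.082 ]
```

View pics/c7.png

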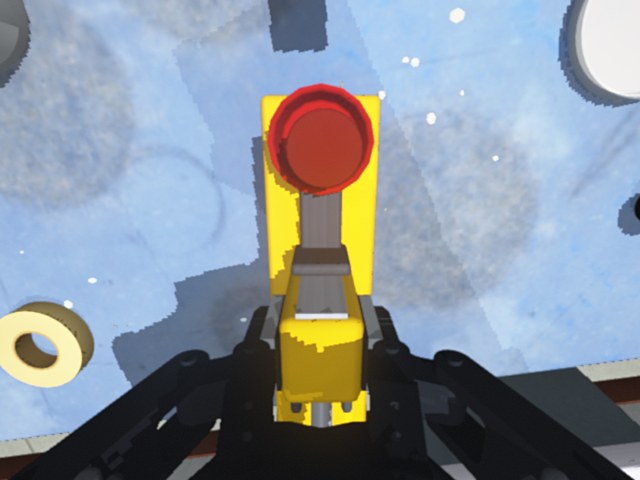

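Stopper still sits in the cup, jack level in the image along x. Check tilt by numbers while lowering to about 5 mm above the worktop on the approach line.

step_arm --targets "0 0 0 0 -0.4 -1 1;0 0 0 0 -0.4 -1.8 1;0 0 0 0 0 -1.8 1;0 0 0 0 0 -1.6 1;0 0 0 0 0 -1 1;0 0 0 0 0 -0.3 1;0 0 0 0 0 0 1;0 0 0 0 0 0 1"

```text
t: 12.6
ee_pos: [0.4394, 0.2235, 0.0427]
orientation: [0.997, -0.079, 0.0, -0.0]
ft_force: [-0.4, -1.1, -6.0]
finger_gap: 0.35
grasp_force: 60.5
```

```bash
cat > jk.py <<'E'
from look import *
def jk(n):
    D=look(n);P=pts(D);s=manip.observe()['ee_pos']
    R=P-np.array([s[0],s[1],0]);m=mask(D['p'],'yel')
    q=P[m&(P[...,2]<.03)&(R[...,0]>.02)&(R[...,0]<.11)]
    if len(q)>50:
        A=np.c_[q[:,:2]-q[:,:2].mean(0),np.ones(len(q))];print('base',len(q),q.mean(0),'slope',np.linalg.lstsq(A,q[:,2],rcond=None)[0])
    h=cv2.cvtColor(D['p'],cv2.COLOR_RGB2HSV);m=((h[...,0]<12)|(h[...,0]>168))&(h[...,1]>80)
    for m,c,st in blobs(m,60):
        q=P[m];md=np.median(q,0)
        if abs(md[2]-.05)<.06 and md[0]>.4: print('red',c,st,md,np.percentile(q,[2,98],axis=0).ravel())
    return D,P
E
python3 -c "
from jk import *
D,P=jk('w8')
s=manip.observe()['ee_pos']
q=P[(np.hypot(P[...,0]-s[0]-.074,P[...,1]-s[1]+.011)<.02)&(P[...,2]>.050)&(P[...,2]<.063)];print('stopper',len(q),q.mean(0),cv2.minEnclosingCircle((q[:,:2]*1000).astype(np.float32)))
q=P[(np.hypot(P[...,0]-s[0]-.074,P[...,1]-s[1]+.011)<.028)&(P[...,2]>.028)&(P[...,2]<.042)];print('cup',len(q),cv2.minEnclosingCircle((q[:,:2]*1000).astype(np.float32)))
"
```

```text
t 12.6 tcp [0.4394 0.2235 0.0427] closing deg -99.10959241470597 j [0.2947 0.2795 1.8904 0.0001 0.9707 2.0244]
base 5852 [0.4874 0.2177 0.0155] slope [-0.0192 -0.0002  0.0155]
red [320.1764 139.9143] [ 267   85  107  112 9093] [0.5139 0.2124 0.0583] [0.4928 0.1932 0.0306 0.5321 0.2322 0.0605]
stopper 4785 [0.511  0.2114 0.0593] ((510.55950927734375, 211.44384765625), 13.91560173034668)
cup 4505 ((510.16632080078125, 213.18154907226562), 24.480003356933594)
```

step_arm --targets "0 0 0 0.5 -0.1 -0.25 1;0 0 0 1 -0.15 0 1;0 0 0 1.5 -0.2 0 1;0 0 0 1.5 -0.25 0 1;0 0 0 1 -0.15 0 1;0 0 0 0.5 -0.1 0 1;0 0 0 0 0 0 1;0 0 0 0 0 0 1"

```text
t: 13.32
ee_pos: [0.4986, 0.2138, 0.0396]
orientation: [0.997, -0.079, -0.0, 0.0]
ft_force: [-0.3, -0.5, -5.5]
finger_gap: 0.341
grasp_force: 60.3
```

```bash
python3 -c "
from jk import *
D,P=jk('w9')
m=(P[...,2]>.07)&(P[...,2]<.095)&(P[...,0]>.55)&(D['p'].min(-1)>120)
q=P[m];print('tongue',len(q),q.mean(0),np.percentile(q,[1,99],axis=0).ravel(),cv2.minAreaRect((q[:,:2]*1000).astype(np.float32)))
"
```

```text
t 13.3167 tcp [0.4986 0.2138 0.0396] closing deg -99.11203510250985 j [0.2454 0.3736 1.767  0.0001 1.0019 1.9752]
base 5530 [0.5431 0.208  0.0123] slope [-0.023   0.0002  0.0123]
red [309.4959  40.8236] [ 255    0  110   82 4880] [0.5979 0.2022 0.084 ] [0.5901 0.1878 0.0826 0.6084 0.2136 0.0855]
red [320.4057 147.1821] [ 268  106  106   90 7767] [0.5709 0.2032 0.0552] [0.5517 0.1833 0.0272 0.5851 0.2227 0.0571]
tongue 9505 [0.5947 0.2016 0.0834] [0.5824 0.1836 0.0799 0.6091 0.2193 0.0856] ((595.8800659179688, 201.66610717773438), (36.54151153564453, 25.34687042236328), 81.06510162353516)
```

step_arm --targets "0 0 0 0.5 0 0 1;0 0 0 1 -0.05 0 1;0 0 0 1 -0.05 0 1;0 0 0 0.5 -0.05 0 1;0 0 0 0 0 0 1;0 0 0 0 0 0 1;0 0 0 0 0 0 1"

```text
t: 13.95
ee_pos: [0.5284, 0.2124, 0.0396]
orientation: [0.997, -0.079, -0.001, 0.0]
ft_force: [-1.0, 0.0, -6.2]
finger_gap: 0.346
grasp_force: 60.3
```

```bash
python3 -c "
from jk import *
D,P=jk('w10')
m=(P[...,2]>.07)&(P[...,2]<.095)&(P[...,0]>.55)&(D['p'].min(-1)>120)
q=P[m];print('tongue',len(q),q.mean(0),cv2.minAreaRect((q[:,:2]*1000).astype(np.float32)))
m=mask(D['p'],'yel')&(P[...,2]>.07)&(P[...,2]<.095);q=P[m];print('tower',cv2.minAreaRect((q[:,:2]*1000).astype(np.float32)))
"
```

```text
t 13.95 tcp [0.5284 0.2124 0.0396] closing deg -99.09588193368823 j [0.2301 0.4207 1.6979 0.0001 1.0242 1.9596]
base 2399 [0.5586 0.2106 0.0125] slope [-0.0207 -0.0015  0.0125]
red [322.3318 139.2124] [ 273   88  100  105 5985] [0.6045 0.2004 0.0841] [0.5908 0.188  0.0827 0.6161 0.2132 0.0854]
tongue 30598 [0.6222 0.2014 0.0833] ((610.7191162109375, 200.56546020507812), (164.21499633789062, 54.810123443603516), 80.9915771484375)
tower ((528.72314453125, 212.80288696289062), (30.798192977905273, 36.83869171142578), 83.55413055419922)
```

Cup is within 1–2 mm of the lift point. Lower and release.

step_arm --targets "0 0 0 0 0 -0.15 1;0 0 0 0 0 -0.15 1;0 0 0 0 0 -0.05 1;0 0 0 0 0 0 1;0 0 0 0 0 0 1;0 0 0 0 0 0 1"

```text
t: 14.5
ee_pos: [0.5287, 0.2126, 0.0368]
orientation: [0.997, -0.079, -0.0, -0.0]
ft_force: [-4.4, 0.3, 1.2]
finger_gap: 0.344
grasp_force: 61.1
```

step_arm --targets "0 0 0 0 0 0 0.5;0 0 0 0 0 0 0.2;0 0 0 0 0 0 0;0 0 0 0 0 0 0;0 0 0 0 0 0 0;0 0 0 0 0 0 0;0 0 0 0 0 1.5 0;0 0 0 0 0 3 0"

```text
t: 15.17
ee_pos: [0.525, 0.2114, 0.0776]
orientation: [0.997, -0.079, -0.005, 0.001]
ft_force: [-0.2, -0.3, 0.2]
finger_gap: 0.999
grasp_force: 0.0
```

step_arm --targets "0 0 0 0 0 3 0;0 0 0 -2 0.3 1.5 0;0 0 0 -3 0.4 0 0;0 0 0 -3 0.5 0 0.5;0 0 0 0 0 0 1;0 0 0 0 0 0 1;0 0 0 0 0 0 1;0 0 0 0 0 0 1"

```text
t: 15.83
ee_pos: [0.4502, 0.2245, 0.1268]
orientation: [0.997, -0.079, 0.001, -0.0]
ft_force: [-0.3, -0.4, -0.6]
finger_gap: 0.297
grasp_force: 0.0
```

```bash
python3 -c "
from jk import *
D,P=jk('w11')
m=mask(D['p'],'yel')&(P[...,2]>.07)&(P[...,2]<.085);q=P[m];print('tower',q.mean(0),cv2.minAreaRect((q[:,:2]*1000).astype(np.float32)))
m=(P[...,2]>.07)&(P[...,2]<.095)&(P[...,0]>.57)&(P[...,0]<.61)&(abs(P[...,1]-.2)<.04)
q=P[m];print('tongue',len(q),cv2.minAreaRect((q[:,:2]*1000).astype(np.float32)))
T=look('t11','top');P=pts(T)
for col in('red','black'):
  for m,c,s in blobs(mask(T['p'],col),8):
    q=P[m];md=np.median(q,0)
    if .3<md[0]<.75 and -.4<md[1]<.5 and md[2]<.2 and s[4]<400: print(col,c,s[4],md)
S=look('s11','side');P=pts(S)
for m,c,s in blobs(mask(S['p'],'red'),8):
    q=P[m];md=np.median(q,0)
    if .3<md[0]<.75 and -.4<md[1]<.5 and md[2]<.2: print('side',c,s,md)
"
```

```text
t 15.8333 tcp [0.4502 0.2245 0.1268] closing deg -99.10755835502974 j [ 0.2905  0.1663  1.8176 -0.0002  1.1561  2.0204]
base 3953 [0.5138 0.2152 0.0094] slope [-0.0002 -0.0036  0.0094]
red [319.7083  19.6937] [ 283    0   72   39 1642] [0.5884 0.2041 0.031 ] [0.5807 0.1853 0.0241 0.5989 0.2217 0.0545]
red [320.7056 311.4048] [ 287  282   67   60 3071] [0.4315 0.2287 0.0938] [0.4146 0.2108 0.083  0.459  0.2445 0.1414]
tower [0.5278 0.2131 0.077 ] ((513.5678100585938, 213.55035400390625), (33.91990661621094, 147.12594604492188), 81.0351333618164)
tongue 513 ((584.5245361328125, 203.12603759765625), (35.50503158569336, 3.0109920501708984), 82.14390563964844)
t 15.8833 tcp [0.4502 0.2244 0.1267] closing deg -99.12418827721854 j [ 0.2903  0.1666  1.8175 -0.0001  1.1563  2.0204]
red [164.6412 178.5763] 262 [0.617  0.4178 0.097 ]
black [226.5   163.375] 8 [0.6594 0.2362 0.1241]
black [244.1667 168.4286] 42 [0.6476 0.1896 0.1223]
black [317.8056 250.5278] 36 [ 0.4235 -0.0225  0.03  ]
t 15.9333 tcp [0.45   0.2244 0.1265] closing deg -99.12861990983265 j [ 0.2903  0.1668  1.8176 -0.      1.1564  2.0204]
side [296.442 177.   ] [290 172  14  11 138] [0.6116 0.4062 0.0944]
side [263.8696 214.6087] [259 210  11   9  46] [0.421  0.2122 0.0943]
side [319.2    216.4667] [317 215   5   4  15] [0.5976 0.1918 0.0535]
side [319.7222 223.0556] [314 220  12   6  36] [0.5963 0.1886 0.0283]
```

Jack is flat, cup under the point, stopper in place, paddle at (.431,.229). Go above the paddle with shut fingers and press.

step_arm --targets "0 0 0 -1.3 0.3 0 1;0 0 0 -1.3 0.2 0 1;0 0 0 0 0 -1 1;0 0 0 0 0 -1.5 1;0 0 0 0 0 -1 1;0 0 0 -0.1 0 -0.7 1;0 0 0 0 0 0 1;0 0 0 0 0 0 1"

```text
t: 16.65
ee_pos: [0.4217, 0.2295, 0.0842]
orientation: [0.997, -0.079, -0.0, 0.0]
ft_force: [-1.5, 1.1, 2.8]
finger_gap: -0.002
grasp_force: 1.4
```

Contact at 2.8 N. Press down.

step_arm --targets "0 0 0 -0.1 0 -0.6 1;0 0 0 -0.1 0 -0.6 1;0 0 0 -0.1 0.05 -0.6 1;0 0 0 -0.1 0 -0.6 1;0 0 0 -0.1 0.05 -0.5 1;0 0 0 0 0 -0.4 1;0 0 0 0 0 0 1;0 0 0 0 0 0 1"

```text
t: 17.32
ee_pos: [0.4161, 0.2308, 0.0521]
orientation: [0.997, -0.079, -0.001, -0.0]
ft_force: [-5.4, 2.0, 8.9]
finger_gap: 0.0
grasp_force: 4.4
```

step_arm --targets "0 0 0 0 0 -0.4 1;0 0 0 0 0 -0.3 1;0 0 0 0 0 -0.2 1;0 0 0 0 0 0 1;0 0 0 0 0 0 1"

```text
t: 17.73
ee_pos: [0.4161, 0.2311, 0.0472]
orientation: [0.997, -0.079, -0.002, 0.0]
ft_force: [-16.3, -2.8, 40.8]
finger_gap: -0.001
grasp_force: 20.0
```

step_arm --targets "0 0 0 0.1 0 0.15 1;0 0 0 0 0 0 1;0 0 0 0 0 0 1;0 0 0 0 0 0 1;0 0 0 0 0 0 1;0 0 0 0 0 0 1"

```text
t: 18.23
ee_pos: [0.4161, 0.2311, 0.0473]
orientation: [0.997, -0.079, -0.002, 0.0]
ft_force: [-15.7, -1.6, 31.4]
finger_gap: 0.002
grasp_force: 16.0
```

```bash
python3 -c "
from jk import *
D,P=jk('w12')
m=mask(D['p'],'yel')&(P[...,2]>.07)&(P[...,2]<.085);q=P[m];print('tower',len(q),q.mean(0) if len(q) else 0)
for n in('top','side'):
  T=look('f'+n,n);P=pts(T)
  m=(abs(P[...,0]-.6)<.02)&(abs(P[...,1]-.2)<.02)&(P[...,2]>.075)&(P[...,2]<.15);q=P[m];print(n,'tongue z',len(q),np.median(q,0) if len(q) else 0)
  for m,c,s in blobs(mask(T['p'],'red'),5):
    md=np.median(P[m],0)
    if .55<md[0]<.64 and .15<md[1]<.25: print('red',c,s[4],md)
print(manip.observe()['ft_force'])
"
```

```text
t 18.2333 tcp [0.4161 0.2311 0.0473] closing deg -99.08318821190825 j [0.3237 0.2432 1.9257 0.002  0.9774 2.0519]
base 11156 [0.4769 0.2218 0.0095] slope [ 0.0075 -0.0019  0.0095]
red [323.1406 294.4463] [ 279  272   87   69 2702] [0.4264 0.2274 0.0504] [0.403  0.2112 0.0439 0.4339 0.2511 0.0689]
tower 7615 [0.5194 0.2147 0.0769]
t 18.2833 tcp [0.4161 0.231  0.0474] closing deg -99.07991467040691 j [0.3237 0.2432 1.9256 0.0019 0.9774 2.0519]
top tongue z 155 [0.602  0.1964 0.1066]
t 18.3333 tcp [0.4161 0.231  0.0473] closing deg -99.08306467064251 j [0.3236 0.2432 1.9257 0.0019 0.9773 2.0519]
side tongue z 121 [0.5971 0.1923 0.105 ]
red [319.85 213.2 ] 40 [0.5977 0.19   0.065 ]
[-15.4501  -1.8546  31.4809]
```

```bash
python3 -c "
from station import manip
print(manip.sign_off())"
```

```text
the job is handed in; nothing more can be done
None
```

The job is handed in; no verdict came back, but at the last check the red stopper stood in the jack's cup under the lift point, the paddle was held at its stop with about 31 N, and the lift point had risen from 64 mm to about 88 mm.

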